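# Turn a chocolate round over onto the inspection scale

## Task

Take the steel turner by its handle, slip its blade under the round of table chocolate in the tin tray by easing it against the far rim without forcing it, lift it out and, low over the scale, turn it over onto the round pan with a quick turn of the wrist, so that its scored face is down. Leave it lying flat and centred on the pan with no edge overhanging, and lay the turner down on the table clear of the scale and tray. The chocolate is brittle and under food inspection: never touch it with the gripper or arm, do not fling or drop it, and leave the other things on the table where they are.

Things in the scene. Friction and masses are not known exactly. Their poses are not given: they have to be found in the camera images.
- round: Dark round of table chocolate, 104 mm across, 14 mm thick, about 150 g. Its rim is bevelled on both faces (flat faces 97 mm across, bevels 3.5 mm wide and 2.5 mm high). One face is scored into eight wedges, the other is plain. It starts scored face up in the tray. Brittle: chips if pressed on the tray with over 15 N. Origin: centre of the plain face; z points out of the scored face.
- turner: Loose steel turner, 170 g, blade flat on the table, handle rising free behind it. Blade 90 mm (x) by 84 mm (y), 2 mm thick; origin: centre of its underside, x to its front edge (45 mm off), z up. From the middle of the heel (45 mm behind the origin) a shank 20 mm wide and a round handle 24 mm thick rise backwards at 38 degrees to the blade; wood 45 to 150 mm along from the heel.
- turner_grip (a point): Middle of the turner's round wooden handle, on its axis: 122 mm behind and 61 mm above the turner's origin. Axes as the turner's.
- tray: Shallow tin tray fixed on the table, 250 mm (x) by 170 mm (y), rim all round 16 mm high, walls 3 mm thick, inner floor 3 mm above the table; thin, dented by a blade pressed with over 25 N. Origin: centre of its underside; x along its length to the far rim, away from the robot. Tray and scale change places, left and right.
- scale: Digital portion scale fixed on the table, white body 212 mm (x) by 184 mm (y), 40 mm high, with a round steel pan above it. Origin: centre of its underside; x away from the robot, the display on the near side.
- scale_pan (a point): Centre of the top of the scale's flat, rimless round pan: 130 mm across, its top 56 mm above the table, 30 mm from the scale's origin along its x. The pan does not move under load.
- cowbell: Bystander: copper cowbell, 61 by 44 mm at the mouth, 79 mm tall, standing on its mouth at the left side. Origin: centre of its underside.
- whistle: Bystander: ochre clay bird whistle, about 75 mm long, 52 mm tall, beyond the turner. Origin: centre of its underside.
- top: Bystander: wooden spinning top with red stripes, 58 mm across, 68 mm tall, standing on its crown, tip up, beyond the turner. Origin: centre of its underside.
- stamp: Bystander: turned wooden hand stamp, 44 mm across, 79 mm tall, beyond, towards the right. Origin: centre of its underside.
- inkpad: Bystander: tin ink pad, 75 by 115 mm, 16 mm high, at the right side, past the mug. Origin: centre of its underside.
- mug: Bystander: white mug, 80 mm across, 92 mm tall, at the right side. Origin: centre of its underside.
Mind the look-alikes: they are no part of the job. What is shaped like the turner but purple or red is not meant.

How it is judged:
By the outcome, as a careful person would: the job done as asked, in the order asked, and still so for the second after the job is handed in, with the robot touching nothing.
It also fails if it takes over 72 s, if anything falls off the work surface, if the arm or the gripper's body presses on something with over 40 N, if the wrist force passes 120 N, or if a joint passes its speed limit or range.

## Robot

A 7-joint arm with a two-finger parallel gripper is mounted at the origin on the work surface. World frame = base frame: x ahead of the robot, y to its left, z up, the work surface at z = 0. Lengths are in mm, angles in rad, forces in N, time in s.
With the tool pointing down it reaches from about 400 to 900 mm from the base axis. Payload 5.6 kg.
Tool frame: the origin (TCP) lies midway between the tips of the shut fingers; the grasp point (between the pads) lies 19 mm behind it; z points along the fingers, y is the line along which they close (so a half turn about z gives the same grasp; the last joint's range is limited). The gripper opens to 92 mm and grips with 3 to 60 N. Pads are 20 mm wide; open, the fingers measure 128 mm over their backs; the gripper's body (75 mm by 189 mm) begins 69 mm behind the grasp point.
Start: joints at [-1.359, 0.468, -0.012, 1.603, 0.006, 1.071, -0.056], TCP at [163.875, 629.01, 214.592] pointing down, gripper open.
Joint ranges: [-2.53, 2.53], [-0.31, 2.02], [-1.57, 1.55], [0.28, 2.44], [-1.29, 4.43], [0.15, 1.84], [-2.92, 2.92]. Speed limits (rad/s): [2.57, 2.57, 3.14, 3.14, 3.14, 3.14, 3.14].

## Interface

Orientations are given as a rotation vector (axis times angle).
In Python, from cell import robot, grip, kin, viewer gives the robot as it stands. Calls block until the motion is done:
- robot.movep(position, orientation): joint-space move of the TCP to a pose.
- robot.servo_line(position, feed=150, rotation=None): straight line of the TCP; rotation=None keeps the orientation; feed is the mean speed in mm/s.
- robot.goto_joints(angles): joint-space move.
- grip(opening, newtons=None): opening from 0.0 (shut) to 1.0 (fully open); newtons is the grip in N (None keeps the last); returns when the fingers have stopped.
- robot.hold(seconds).
- kin.ik(position, orientation): joint angles nearest the present ones, or None.
- robot.observe(): the state.
- viewer.read_camera(name): name is "scene" or "top"; returns the picture (480x640x3 uint8, red, green, blue); there is no depth.
- viewer.camera_info(name): a dict with "camera_matrix" (3x3 intrinsics, pixels), "R" (3x3) and "t" (3): a world point X has camera coordinates R X + t. Camera axes: x right, y down, z forward; pixel columns grow to the right and rows downward; lengths in mm; the calibration is good to about 2 mm. A picture is of the moment at which its call begins. camera_info takes no time and is no camera call.
A pose or a line that the arm cannot do raises robot.IKError and nothing moves.
- robot.job_done(): hands the job in; it is judged then, once.
Trained networks look in the newest picture that a camera, given by its name, has taken for a name from the list of things; names that differ only in an ending like _2 or _b are one class to them, and where a whole thing is asked for, a point or a joint stands for the part that bears it (a point fixed in the world has none). Each returns a list of dicts, best first, with "confidence" (0 to 1); they miss things now and then, are a little off and sometimes report something else, mostly with a low value. They report only what shows in the picture. A call takes as long as a camera call. They do not tell look-alikes from the thing itself.
- viewer.silhouettes(name, camera): "mask" (480x640 bool, what is visible of it).
- viewer.pinpoint(name, camera): "at" ([x, y, z] in mm, in the coordinates of the camera as it stood for that picture, good to about 4 mm: a listed point, or the origin of a listed thing).
The state is a dict: "t": time; "joints": joint angles; "joint_velocities": joint speeds; "joint_torque": joint torques, N m; "tcp_pos": TCP position; "tcp_rot": TCP orientation; "contact_force": force on the tool from outside, world axes, zero at the start; "wrist_torque": the same for the moment, N m; "grip_width": opening from 0.0 (shut) to 1.0 (fully open); "grip_force": force on a finger pad.
Only numpy, scipy, OpenCV 4.12 (cv2) and the standard library are available. Lean on these libraries where they do the work, as an engineer would, in place of code of your own. Each camera call takes 0.05 s, during which the arm holds its last target. There are 200 camera calls.

## Working session

There is one attempt and no reset: what is moved stays moved. The work goes in short steps, each a Python script; the robot and the scene stay as the last script left them, time stands still between calls to the robot, and variables do not carry over. Pictures are saved under pics/ and viewed, at most 11 in all, crops included, and the job is handed in when it is done.

```bash
ls; mkdir -p pics; cat > h.py <<'E'
import numpy as np, cv2
from cell import robot, grip, kin, viewer
from scipy.spatial.transform import Rotation as R
def snap(c,f=None):
    im=viewer.read_camera(c)
    if f: cv2.imwrite('pics/'+f,im[:,:,::-1])
    return im
def info(c):
    i=viewer.camera_info(c); return np.array(i["camera_matrix"]),np.array(i["R"]),np.array(i["t"]).ravel()
def proj(c,X):
    K,r,t=info(c); p=(np.atleast_2d(X)@r.T+t)@K.T; return p[:,:2]/p[:,2:]
def back(c,uv,z):
    K,r,t=info(c); uv=np.atleast_2d(uv); d=np.c_[uv,np.ones(len(uv))]@np.linalg.inv(K).T@r; o=-r.T@t
    return o+d*((z-o[2])/d[:,2])[:,None]
def find(n,c):
    K,r,t=info(c); return [(round(d["confidence"],2),np.round(r.T@(np.array(d["at"]).ravel()-t),1)) for d in viewer.pinpoint(n,c)]
E
python3 - <<'E'
from h import *
snap('top','top.png'); snap('scene','scene.png')
for c in('top','scene'):
    print(c, np.round(-info(c)[1].T@info(c)[2]))
    for n in('turner','turner_grip','round','tray','scale','scale_pan','cowbell','whistle','top','stamp','inkpad','mug'): print(n,*[(a,list(b)) for a,b in find(n,c)])
print(robot.observe())
E
```

```text
pics
top [ 294.   -9. 1212.]
turner (0.85, [np.float64(580.8), np.float64(5.1), np.float64(-3.0)]) (0.82, [np.float64(210.0), np.float64(-290.6), np.float64(-0.2)]) (0.72, [np.float64(204.2), np.float64(305.3), np.float64(1.1)])
turner_grip (0.94, [np.float64(289.8), np.float64(213.4), np.float64(62.1)]) (0.94, [np.float64(115.8), np.float64(-363.0), np.float64(58.4)]) (0.73, [np.float64(404.6), np.float64(-525.0), np.float64(2.5)]) (0.58, [np.float64(460.2), np.float64(-0.8), np.float64(60.9)])
round (0.7, [np.float64(604.0), np.float64(-257.1), np.float64(4.7)]) (0.39, [np.float64(744.5), np.float64(-52.4), np.float64(0.6)]) (0.35, [np.float64(568.2), np.float64(-251.2), np.float64(3.1)])
tray (0.62, [np.float64(567.7), np.float64(-254.3), np.float64(2.8)])
scale (0.71, [np.float64(566.4), np.float64(267.6), np.float64(1.9)]) (0.28, [np.float64(459.1), np.float64(-2.1), np.float64(59.5)]) (0.18, [np.float64(603.7), np.float64(-260.0), np.float64(2.2)])
scale_pan (0.55, [np.float64(593.7), np.float64(270.3), np.float64(56.1)])
cowbell (0.93, [np.float64(477.6), np.float64(523.2), np
[... 1812 characters left out ...]
0.46747683, -0.0116036 ,  1.60268357,  0.00602646,
        1.07140211, -0.05627291]), 'joint_velocities': array([ 2.62935669e-04, -1.02202417e-03,  3.14448446e-04, -1.04371294e-03,
        1.08407350e-03, -1.71157647e-04, -1.81346361e-05]), 'joint_torque': array([-9.26333450e-04, -5.20407271e+01, -1.25577184e-02, -2.44065821e+01,
       -5.65823447e-02,  1.11922226e-02,  1.24074003e-05]), 'tcp_pos': array([163.8963734 , 629.01599892, 214.61423548]), 'tcp_rot': array([3.99221001e-01, 3.11605698e+00, 9.44537520e-05]), 'contact_force': array([0.25812503, 0.22040417, 0.50968513]), 'wrist_torque': array([-0.01929227, -0.0434031 , -0.01093447]), 'grip_force': 0.0, 'grip_width': 0.9969551908780034}
```

View pics/top.png

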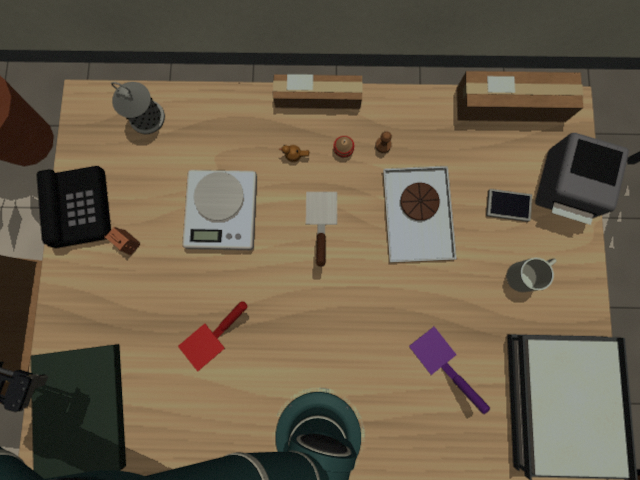

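View pics/scene.png

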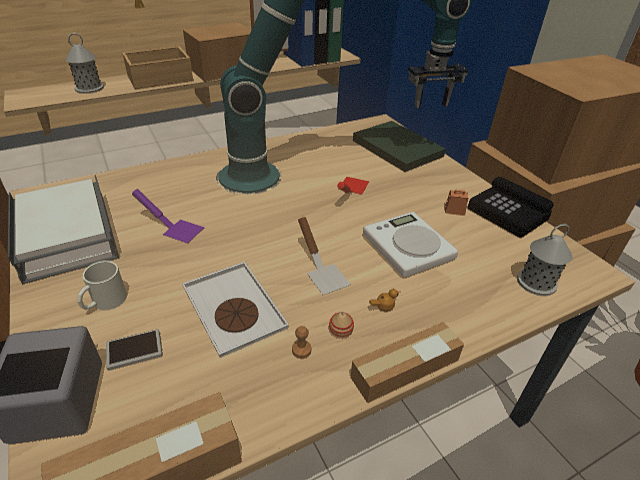

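The candidates in the top picture are the steel turner (blade at 321,208, brown handle at 320,250), the red one (202,347) and the purple one (433,351). I choose the steel one between tray and scale. The tray, with the scored round at (420,201), is on the right, and the scale, with its pan at (219,197), is on the left.

View pics/crop.png

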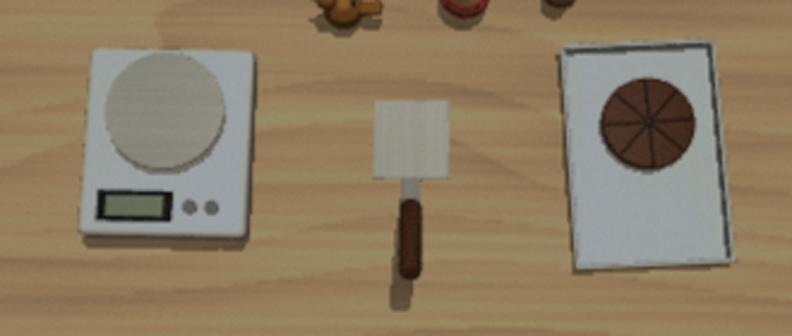

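The crop confirms a bare steel blade with a brown wooden handle at crop (410,240). Next I check that the whole plan is reachable.

```bash
cat > t.py <<'E'
from m import *
def Rt(yaw,pitch=0,roll=0):  # pitch>0: nose down
    return R.from_euler('ZYX',[yaw,pitch,roll])
def dT(b,s=1):  # tool axes in turner frame, tool z dips b below turner x
    z=np.array([np.cos(b),0,-np.sin(b)]); y=np.array([0,s,0.]); return np.c_[np.cross(y,z),y,z]
G=np.array([-122.,0,61])
def tcp(p,rt,b,s=1,pivot=(0,0,0)):
    """TCP pose such that turner point `pivot` (turner frame) lies at p with turner rotation rt"""
    T=dT(b,s); q=np.array(p)+rt.apply(G+19*T[:,2]-np.array(pivot))
    return q,(rt*R.from_matrix(T)).as_rotvec()
E
python3 - <<'E'
from t import *
snap('top')
uv=(np.array([[165,112],[648,124]])/2.4+[150,150]); print(np.round(back('top',uv[:1],56),1),np.round(back('top',uv[1:],14),1))
pan=np.array([596,272]); d=np.deg2rad
def ok(name,p,rt,b,s,pv=(0,0,0)):
    try: q=kin.ik(*tcp(p,rt,b,s,pv))
    except Exception as e: q=None
    print(name,'b',round(np.rad2deg(b)),s,None if q is None else np.round(q,2))
for s in(1,-1):
  for b in d([25,38,55]):
    ok('grasp',[581.5,3.3,0],Rt(.026),b,s)
    ok('tray far',[625,-256,3],Rt(.066),b,s)
    for az in (0,.43):
      for pt in(0,50,95,105):
        ok(f'flip{az} {pt}',[pan[0]-52*np.cos(az),pan[1]-52*np.sin(az),57],Rt(az,d(pt)),b,s,(53,0,2))
E
```

```text
[[592.5 269.   56. ]] [[ 599.2 -261.4   14. ]]
grasp b 25 1 None
tray far b 25 1 [ 0.68  0.81  0.14  2.38  4.    1.24 -1.61]
flip0 0 b 25 1 None
flip0 50 b 25 1 [-0.85  0.2   0.21  2.03  0.18  0.72  0.79]
flip0 95 b 25 1 [-0.44  0.81  0.13  1.13 -0.26  1.7   1.27]
flip0 105 b 25 1 None
flip0.43 0 b 25 1 None
flip0.43 50 b 25 1 [-0.7   0.15  0.22  2.09 -0.03  0.64  1.54]
flip0.43 95 b 25 1 [-0.48  0.84  0.03  1.08 -0.04  1.75  1.55]
flip0.43 105 b 25 1 None
grasp b 38 1 None
tray far b 38 1 [ 1.67  1.11 -1.11  2.3   2.84  0.35 -0.05]
flip0 0 b 38 1 None
flip0 50 b 38 1 [-0.71  0.28  0.14  1.89 -0.03  0.94  1.01]
flip0 95 b 38 1 None
flip0 105 b 38 1 None
flip0.43 0 b 38 1 None
flip0.43 50 b 38 1 [-0.6   0.26  0.12  1.92 -0.04  0.93  1.55]
flip0.43 95 b 38 1 None
flip0.43 105 b 38 1 None
grasp b 55 1 None
tray far b 55 1 [ 1.5   0.88 -1.08  2.21  1.79  0.3   0.71]
flip0 0 b 55 1 None
flip0 50 b 55 1 [-0.59  0.43  0.1   1.7  -0.17  1.25  1.16]
flip0 95 b 55 1 None
flip0 105 b 55 1 None
flip0.43 0 b 55 1 None
flip0.43 50 b 55 1 [-0.53  0.42  0.06  1.71 -0.04  1.27  1.55]
flip0.43 95 b 55
[... 448 characters left out ...]
 -1 None
grasp b 38 -1 None
tray far b 38 -1 [ 1.79  1.4  -1.34  2.3   2.3   0.53 -2.47]
flip0 0 b 38 -1 None
flip0 50 b 38 -1 [-1.15  0.32  0.68  1.91 -0.23  0.95 -1.93]
flip0 95 b 38 -1 None
flip0 105 b 38 -1 None
flip0.43 0 b 38 -1 None
flip0.43 50 b 38 -1 [-1.01  0.29  0.63  1.95 -0.21  0.94 -1.43]
flip0.43 95 b 38 -1 None
flip0.43 105 b 38 -1 None
grasp b 55 -1 None
tray far b 55 -1 [ 1.5   0.88 -1.08  2.21  1.79  0.3  -2.43]
flip0 0 b 55 -1 None
flip0 50 b 55 -1 [-1.02  0.49  0.69  1.73 -0.41  1.3  -1.75]
flip0 95 b 55 -1 None
flip0 105 b 55 -1 None
flip0.43 0 b 55 -1 None
flip0.43 50 b 55 -1 [-0.96  0.48  0.65  1.74 -0.27  1.29 -1.37]
flip0.43 95 b 55 -1 None
flip0.43 105 b 55 -1 None
```

The forward-pointing grasp is out of reach, so the tool has to point more downward, with a sideways tip over the pan. To plan the flip path I'll identify the arm's forward kinematics from `kin.ik`.

```bash
cat > fit.py <<'E'
from t import *
from scipy.optimize import least_squares
import itertools
rng=np.random.default_rng(0); D=[]
o=robot.observe(); D.append((o['joints'],o['tcp_pos'],o['tcp_rot']))
while len(D)<90:
    az=rng.uniform(-.9,.9); r=rng.uniform(450,800)
    p=np.array([r*np.cos(az),r*np.sin(az),rng.uniform(80,450)])
    rv=(R.from_rotvec([0,0,rng.uniform(-2,2)])*R.from_rotvec([0,np.pi,0])*R.from_rotvec(rng.normal(0,.4,3))).as_rotvec()
    q=kin.ik(p,rv)
    if q is not None: D.append((np.array(q),p,rv))
Q=np.array([d[0] for d in D]);P=np.array([d[1] for d in D]);RR=R.from_rotvec(np.array([d[2] for d in D]))
def fk(x,Q):
    Q=np.atleast_2d(Q); rot=R.identity(len(Q)); pos=np.zeros((len(Q),3))
    for i in range(7):
        off=x[6*i:6*i+3]; ax=x[6*i+3:6*i+6]; ax=ax/np.linalg.norm(ax)
        pos=pos+rot.apply(off); rot=rot*R.from_rotvec(Q[:,i:i+1]*ax)
    return pos+rot.apply(x[42:45]), rot*R.from_rotvec(x[45:48])
def res(x):
    p,r=fk(x,Q); return np.r_[(p-P).ravel()/100,((r.inv()*RR).as_rotvec()).ravel()]
best=None
for s3,s5,s7,k in itertools.product([1,-1],[1,-1],[1,-1],[0,np.pi/2,np.pi,-np.pi/2]):
    off=[[0,0,0],[0,0,300],[0,0,200],[0,0,200],[0,0,200],[0,0,200],[0,0,100]]
    ax=[[0,0,-1],[0,1,0],[0,0,s3],[0,1,0],[0,0,s5],[0,1,0],[0,0,s7]]
    x0=np.r_[np.c_[off,ax].ravel(),[0,0,150],[0,0,k]]
    s=least_squares(res,x0,max_nfev=12)
    if best is None or s.cost<best.cost: best=s; print(s3,s5,s7,round(k,1),s.cost)
s=least_squares(res,best.x,max_nfev=300); p,r=fk(s.x,Q)
print('err',np.abs(p-P).max(),np.abs((r.inv()*RR).as_rotvec()).max()); np.save('fk.npy',s.x)
E
timeout 400 python3 fit.py
```

```text
1 1 1 0 286.4454561222425
1 1 1 1.6 264.7159959268483
1 1 1 3.1 263.54503166171617
1 1 -1 1.6 121.1985964894196
1 -1 -1 0 106.47206985195506
1 -1 -1 -1.6 53.35820220560544
-1 -1 -1 0 6.168475448791886e-19
err 6.287871201493545e-08 9.625964955684015e-11
```

```bash
cat > k.py <<'E'
from t import *
from scipy.optimize import least_squares
X=np.load('fk.npy')
LO=np.array([-2.53,-.31,-1.57,.28,-1.29,.15,-2.92])+.03; HI=np.array([2.53,2.02,1.55,2.44,4.43,1.84,2.92])-.03
V=np.array([2.57,2.57,3.14,3.14,3.14,3.14,3.14])
def fk(Q,x=X):
    Q=np.atleast_2d(Q); rot=R.identity(len(Q)); pos=np.zeros((len(Q),3))
    for i in range(7):
        ax=x[6*i+3:6*i+6]; pos=pos+rot.apply(x[6*i:6*i+3]); rot=rot*R.from_rotvec(Q[:,i:i+1]*(ax/np.linalg.norm(ax)))
    return pos+rot.apply(x[42:45]), rot*R.from_rotvec(x[45:48])
def ik(p,rv,seed,w=1e-3):
    rr=R.from_rotvec(rv); seed=np.clip(seed,LO+1e-3,HI-1e-3)
    def f(q):
        a,b=fk(q); return np.r_[(a[0]-p)/100,(b[0].inv()*rr).as_rotvec(),w*(q-seed)]
    s=least_squares(f,seed,bounds=(LO,HI),max_nfev=60)
    return s.x, np.linalg.norm(f(s.x)[:6])
def turner(Q,b,s,pv=(0,0,0)):
    p,r=fk(Q); T=dT(b,s); rt=r*R.from_matrix(T).inv(); return p-rt.apply(G+19*T[:,2]-np.array(pv)),rt
E
cat > s1.py <<'E'
from k import *
d=np.deg2rad; pan=np.array([595,271]); rng=np.random.default_rng(1)
seeds=[np.array([0,.5,0,1.6,0,1,0.]),np.array([0,.5,0,1.6,0,1,1.5]),np.array([0,.5,0,1.6,0,1,-1.5]),np.array([0.3,.6,.3,1.8,1.5,1,0]),np.array([-.4,.6,-.3,1.8,-.8,1,0]),np.array([-.4,.6,-.3,1.8,1.5,1.4,-1.5])]
def best(p,rv):
    c=[ik(p,rv,s) for s in seeds]; c=[q for q,e in c if e<5e-3]; return c
for s in(1,-1):
  for b in d([70,85,100,115]):
    g=len(best(*tcp([581.5,3.3,0],Rt(.026),b,s))); t=len(best(*tcp([625,-256,3],Rt(.066,.05),b,s)))
    out=[]
    for az in d([60,90,120,-60,-90,-120]):
      h=[pan[0]-52*np.cos(az),pan[1]-52*np.sin(az),57]
      out.append((round(np.rad2deg(az)),[len(best(*tcp(h,Rt(az,d(pt)),b,s,(53,0,2)))) for pt in(0,50,100)]))
    print(s,round(np.rad2deg(b)),g,t,out)
E
time timeout 500 python3 s1.py
```

```text
1 70 6 6 [(60, [6, 5, 0]), (90, [6, 3, 3]), (120, [5, 6, 2]), (-60, [6, 6, 6]), (-90, [6, 6, 6]), (-120, [6, 6, 1])]
1 85 6 6 [(60, [6, 5, 0]), (90, [6, 3, 0]), (120, [6, 6, 2]), (-60, [6, 6, 6]), (-90, [6, 6, 6]), (-120, [6, 6, 0])]
1 100 6 6 [(60, [5, 4, 0]), (90, [6, 3, 0]), (120, [6, 6, 3]), (-60, [6, 6, 6]), (-90, [6, 6, 6]), (-120, [6, 0, 5])]
1 115 6 6 [(60, [5, 0, 0]), (90, [6, 3, 0]), (120, [6, 2, 3]), (-60, [6, 6, 5]), (-90, [6, 6, 5]), (-120, [6, 0, 4])]
-1 70 0 6 [(60, [6, 6, 0]), (90, [6, 6, 6]), (120, [6, 6, 6]), (-60, [6, 6, 4]), (-90, [3, 6, 3]), (-120, [5, 5, 5])]
-1 85 6 6 [(60, [6, 6, 0]), (90, [6, 6, 0]), (120, [6, 6, 6]), (-60, [6, 6, 4]), (-90, [3, 5, 3]), (-120, [5, 4, 3])]
-1 100 6 6 [(60, [6, 6, 0]), (90, [6, 6, 0]), (120, [6, 6, 6]), (-60, [6, 6, 4]), (-90, [5, 6, 3]), (-120, [5, 3, 4])]
-1 115 6 6 [(60, [6, 0, 0]), (90, [6, 6, 0]), (120, [6, 6, 6]), (-60, [6, 5, 4]), (-90, [5, 6, 3]), (-120, [5, 5, 2])]
real	2m52.417s
user	2m52.566s
sys	0m0.201s
```

```bash
cat > s2.py <<'E'
from k import *
d=np.deg2rad; pan=np.array([595,271.]); s=1; o=52
PV=(45+8.,0,2); U=np.linspace(0,1,9)
def run(b,az0,seed,PE=d(105)):
    def f(v):
        q0,q1,az=v[:7],v[7:14],v[14]
        P,rt=turner(q0+U[:,None]*(q1-q0),b,s,PV)
        m=rt.as_matrix(); dirv=np.array([np.cos(az),np.sin(az),0]); yv=np.array([-np.sin(az),np.cos(az),0])
        h=np.r_[pan-o*dirv[:2],58]
        e=P-h; e=np.c_[e@dirv*.5,e@yv*.5,e[:,2]]
        ye=m[:,:,1]-yv
        pitch0=m[0,2,0]; endx=m[-1,:,0]-(np.cos(PE)*dirv-np.sin(PE)*np.array([0,0,1]))
        return np.r_[e.ravel()/3,ye.ravel()*10,pitch0*200,(endx*10), ye[0]*60, .1*np.maximum(np.abs(q1-q0)/V-.6,0)]
    az=az0; dv=np.array([np.cos(az),np.sin(az),0]); h=np.r_[pan-o*dv[:2],58]
    q0,_=ik(*tcp(h,Rt(az),b,s,PV),seed)
    q=q0
    for pt in(25,50,75,105): q,_=ik(*tcp(h,Rt(az,d(pt)),b,s,PV),q,.02)
    lo=np.r_[LO,LO,d(-125)];hi=np.r_[HI,HI,d(-35)]
    r=least_squares(f,np.clip(np.r_[q0,q,az],lo+1e-3,hi-1e-3),bounds=(lo,hi),max_nfev=80); return r
if __name__=='__main__':
    B=[]
    for b in d([75,90,105]):
      for az in d([-60,-90]):
        for seed in ([-.7,.5,0,1.6,0,1,0.],[-.7,.5,0,1.6,0,1,-1.5],[-.9,.6,.5,1.8,1.,1,-1.]):
            r=run(b,az,np.array(seed)); B.append((r.cost,b,r.x))
    B.sort(key=lambda t:t[0])
    for c,b,x in B[:4]:
        q0,q1=x[:7],x[7:14]; P,rt=turner(q0+U[:,None]*(q1-q0),b,s,PV); m=rt.as_matrix()
        print(round(c,2),'b',round(np.rad2deg(b)),'az',round(np.rad2deg(x[14])),'q0',np.round(q0,2),'q1',np.round(q1,2),'tmin',np.round((np.abs(q1-q0)/V).max(),2))
        print(np.round(np.c_[P,np.rad2deg(np.arctan2(-m[:,2,0],m[:,2,2])),np.rad2deg(m[:,2,1])],1))
    np.save('flip.npy',np.r_[B[0][1],B[0][2]])
E
time timeout 540 python3 s2.py
```

```text
49.73 b 105 az -35 q0 [ 0.15  0.95 -1.26  1.82  0.74  1.05 -0.37] q1 [ 0.28  1.54 -1.54  1.11  0.19  1.81 -0.02] tmin 0.24
[[ 5.513e+02  2.931e+02  6.620e+01  2.000e-01  1.200e+00]
 [ 5.517e+02  2.965e+02  6.050e+01  6.000e+00 -1.900e+00]
 [ 5.508e+02  2.998e+02  5.610e+01  1.250e+01 -4.700e+00]
 [ 5.497e+02  3.028e+02  5.360e+01  1.970e+01 -7.100e+00]
 [ 5.489e+02  3.051e+02  5.290e+01  2.750e+01 -8.700e+00]
 [ 5.495e+02  3.062e+02  5.400e+01  3.590e+01 -9.400e+00]
 [ 5.519e+02  3.053e+02  5.640e+01  4.450e+01 -9.000e+00]
 [ 5.565e+02  3.017e+02  5.970e+01  5.330e+01 -7.400e+00]
 [ 5.636e+02  2.948e+02  6.280e+01  6.210e+01 -4.700e+00]]
49.73 b 105 az -35 q0 [ 0.15  0.95 -1.26  1.82  0.74  1.05 -0.37] q1 [ 0.28  1.54 -1.54  1.11  0.19  1.81 -0.02] tmin 0.24
[[ 5.513e+02  2.931e+02  6.620e+01  2.000e-01  1.200e+00]
 [ 5.517e+02  2.965e+02  6.050e+01  6.000e+00 -1.900e+00]
 [ 5.508e+02  2.998e+02  5.610e+01  1.250e+01 -4.700e+00]
 [ 5.497e+02  3.028e+02  5.360e+01  1.970e+01 -7.100e+00]
 [ 5.489e+02  3.051e+02  5.290e+01  2.750e+01 -8.700e+00]
 [ 5.495e+02  3.062e+02  5.400e+01  3.590
[... 826 characters left out ...]
4.700e+00]]
49.73 b 105 az -35 q0 [ 0.15  0.95 -1.26  1.82  0.74  1.05 -0.37] q1 [ 0.28  1.54 -1.54  1.11  0.19  1.81 -0.02] tmin 0.24
[[ 5.513e+02  2.931e+02  6.620e+01  2.000e-01  1.200e+00]
 [ 5.517e+02  2.965e+02  6.050e+01  6.000e+00 -1.900e+00]
 [ 5.508e+02  2.998e+02  5.610e+01  1.250e+01 -4.700e+00]
 [ 5.497e+02  3.028e+02  5.360e+01  1.970e+01 -7.100e+00]
 [ 5.489e+02  3.051e+02  5.290e+01  2.750e+01 -8.700e+00]
 [ 5.495e+02  3.062e+02  5.400e+01  3.590e+01 -9.400e+00]
 [ 5.519e+02  3.053e+02  5.640e+01  4.450e+01 -9.000e+00]
 [ 5.565e+02  3.017e+02  5.970e+01  5.330e+01 -7.400e+00]
 [ 5.636e+02  2.948e+02  6.280e+01  6.210e+01 -4.700e+00]]
real	0m24.219s
user	0m24.498s
sys	0m0.237s
```

A single joint move won't follow the hinge, so I'll flip in a few short joint segments. First, grasp with the tool straight down (b = 90°).

```bash
cat > g.py <<'E'
from k import *
b=np.pi/2; s=1
p,rv=tcp([581.5,3.3,0],Rt(.026),b,s); up=p+[0,0,110]
t0=robot.observe()['t']
grip(.62,60); robot.movep(up,rv); t1=robot.observe()['t']
robot.servo_line(p,feed=150); t2=robot.observe()['t']
print('joints',np.round(robot.observe()['joints'],2))
grip(0.,60); o=robot.observe(); print(t0,t1,t2,o['t'],'w',o['grip_width'],'gf',o['grip_force'],o['contact_force'],o['tcp_pos']-p)
robot.servo_line(p+[0,0,60],feed=120); robot.hold(.2)
o=robot.observe(); print(o['t'],'w',o['grip_width'],o['contact_force'],o['wrist_torque'])
snap('scene','g1.png')
print(find('turner','scene'),find('turner_grip','scene')); snap('top'); print(find('turner','top'),find('turner_grip','top'))
E
python3 g.py
cat > s3.py <<'E'
from k import *
d=np.deg2rad; pan=np.array([594.5,270.5]); s=1
def chain(b,az,pts,seed,hz=58,o=52,PV=(53.,0,2),adv=0):
    dv=np.array([np.cos(az),np.sin(az)]); q=seed; out=[]
    for i,pt in enumerate(pts):
        h=np.r_[pan-(o-adv*i/(len(pts)-1))*dv,hz]
        q,e=ik(*tcp(h,Rt(az,d(pt)),b,s,PV),q,.01 if i else .03); 
        q,e=ik(*tcp(h,Rt(az,d(pt)),b,s,PV),q,1e-4)
        if e>2e-3: return None
        out.append(q)
    return np.array(out)
if __name__=='__main__':
  U=np.linspace(0,1,11)[:,None]
  for b in d([90]):
    for az in d([-50,-60,-75,-90,-100]):
      for j7 in(-.6,-1.5,.5):
        c=chain(b,az,[0,35,70,105],np.array([-.7,.5,0,1.6,0,1,j7]))
        if c is None: print(np.rad2deg(az),j7,None); continue
        P=np.vstack([turner(a+U*(e-a),b,s,(53,0,2))[0] for a,e in zip(c[:-1],c[1:])])
        print(round(np.rad2deg(az)),j7,'tmin',np.round([(np.abs(e-a)/V).max() for a,e in zip(c[:-1],c[1:])],2),'dev',np.round(np.ptp(P,axis=0),1),'z',np.round([P[:,2].min(),P[:,2].max()],1),np.round(c[0],2),np.round(c[-1],2))
E
python3 s3.py
```

```text
joints [-0.41  0.45  0.4   2.2  -0.33  0.55  1.84]
1.95 5.0917 5.975 6.5917 w 0.24969390583807743 gf 60.00160574913025 [0.29579514 0.00467821 1.33907386] [-0.00429792  0.11442496  0.07359409]
7.4417 w 0.24283677302459572 [-0.37511207 -0.10909089 -1.33563581] [ 0.06960572  0.14359265 -0.05578738]
[(0.95, array([582.6,   1.3,  55.5])), (0.8, array([207.9, 308.1,   2.8])), (0.68, array([ 608.3, -259.2,    5. ])), (0.57, array([ 212.3, -290.3,    3.5]))] [(0.95, array([459.6,  -1.2, 120.6])), (0.81, array([291.4, 217.2,  64.5])), (0.65, array([ 119.4, -367.9,   60.9])), (0.32, array([ 568.9, -257.6,    2.5]))]
[(0.75, array([208.2, 306. ,   0.8])), (0.68, array([ 208. , -290.7,    0.5])), (0.63, array([580.2,   5.2,  56.9]))] [(0.92, array([287.3, 218.1,  59.4])), (0.83, array([ 115.5, -364.3,   58. ])), (0.33, array([ 606.8, -261.8,    2.7]))]
-50 -0.6 tmin [0.22 0.13 0.21] dev [10.9 35.8 19.2] z [38.8 58. ] [-0.72  0.58 -0.16  1.73  0.12  0.84 -0.23] [ 0.38  1.46 -0.93  1.09 -0.61  1.81  0.46]
-50 -1.5 tmin [0.24 0.13 0.16] dev [ 9.4 25.5 22.9] z [36.3 59.2] [-0.56  0.61 -0.37  1.72  0
[... 1356 characters left out ...]
64  0.8  -0.16  1.31  0.14  1.04 -0.83] [ 0.83  1.49 -1.11  1.74 -0.75  0.99  0.82]
-90 0.5 tmin [0.22 0.25 0.18] dev [21.2 17.5 31.3] z [26.7 58. ] [-0.9   0.8   0.28  1.34 -0.23  1.03 -0.59] [ 0.52  1.14 -0.59  1.75 -1.26  1.41  1.13]
-100 -0.6 tmin [0.21 0.32 0.21] dev [24.7 10.3 45.6] z [12.4 58. ] [-0.74  0.84  0.07  1.23 -0.06  1.07 -0.84] [ 0.83  1.38 -0.99  1.89 -1.1   0.95  1.16]
-100 -1.5 tmin [0.24 0.3  0.24] dev [24.1  8.9 49.3] z [ 8.7 58. ] [-0.64  0.85 -0.12  1.22  0.1   1.08 -0.94] [ 0.96  1.62 -1.23  1.88 -0.73  0.72  0.9 ]
-100 0.5 tmin [0.21 0.36 0.19] dev [24.7 16.  54.7] z [ 3.3 58. ] [-0.87  0.85  0.3   1.24 -0.26  1.08 -0.72] [ 0.74  1.27 -0.86  1.89 -1.24  1.09  1.24]
```

```bash
cat > p1.py <<'E'
from k import *
b=np.pi/2; s=1; yaw=.066; u=np.array([np.cos(yaw),np.sin(yaw),0]); pt=np.deg2rad(4)
disc=np.array([602,-260.3,0]); F=np.array([45.,0,0])
def pose(adv,z): return tcp(disc+u*(-52+adv)+[0,0,z],Rt(yaw,pt),b,s,F)   # front edge adv past disc's rear rim
p,rv=pose(-8,75); robot.servo_line(p,feed=220,rotation=rv)
robot.servo_line(pose(-8,14)[0],feed=120); robot.hold(.15)
f0=robot.observe()['contact_force']; print('t',robot.observe()['t'],f0)
z=11.
while z>-6:
    z-=.7; robot.servo_line(pose(-8,z)[0],feed=40); f=robot.observe()['contact_force']-f0
    if f[2]>2: break
o=robot.observe(); print('touch z',z,f,o['t'],o['wrist_torque'])
snap('scene','p1.png'); snap('top','p1t.png'); print([x for x in find('turner','scene') if x[1][1]<-150 and x[1][0]>400],[x for x in find('round','scene')][:2])
np.save('touch.npy',np.r_[z,f0])
a,c=cv2.imread('pics/p1.png'),cv2.imread('pics/p1t.png')
cv2.imwrite('pics/p1c.png',np.hstack([cv2.resize(a[180:360,140:340],(500,450)),cv2.resize(c[140:290,360:480],(300,450))]))
E
python3 p1.py
```

```text
t 10.0083 [ 0.11406967  0.04374308 -1.64754143]
touch z 5.400000000000002 [ 0.6633957  -0.69761112  2.19228446] 12.0083 [-0.01272273 -0.11090403  0.04355014]
[(0.81, array([ 499.9, -271.4,    7.9]))] [(0.81, array([ 609.6, -259.8,    2.9]))]
```

View pics/p1c.png

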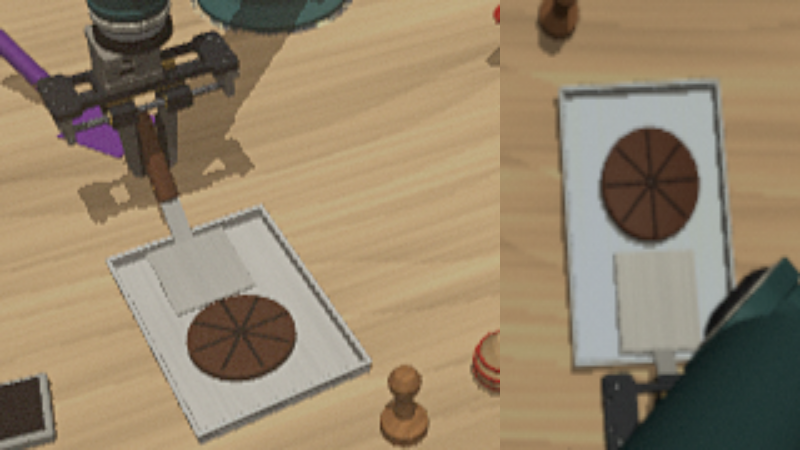

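The blade lies flat-nosed on the tray floor just behind the round at crop (222,285), and its axis lines up with the round. Now ease it forward under force control.

```bash
cat > p2.py <<'E'
from k import *
b=np.pi/2; s=1; yaw=.066; u=np.array([np.cos(yaw),np.sin(yaw),0]); pt=np.deg2rad(4)
disc=np.array([602,-260.3,0]); F=np.array([45.,0,0])
z,*f0=np.load('touch.npy'); f0=np.array(f0)
def pose(adv,z): return tcp(disc+u*(-52+adv)+[0,0,z],Rt(yaw,pt),b,s,F)
adv=-8.; L=[]
while adv<129:
    adv+=3; robot.servo_line(pose(adv,z)[0],feed=45)
    f=robot.observe()['contact_force']-f0; L.append([adv,z,f@u,f[2]])
    if f@u<-9 or f[2]>13: print('stop'); break
    if f[2]<1.2: z-=.3
    elif f[2]>5: z-=-.3
    if adv in(40,76): print('round',find('round','scene')[:1] if snap('scene') is not None else 0)
print(np.round(L,1)[::2].tolist()); print(L[-1],robot.observe()['t'])
np.save('adv.npy',[adv,z])
snap('scene','p2.png'); snap('top','p2t.png'); print([x for x in find('turner','scene') if x[1][1]<-150 and x[1][0]>400],find('round','scene')[:2])
a,c=cv2.imread('pics/p2.png'),cv2.imread('pics/p2t.png')
cv2.imwrite('pics/p2c.png',np.hstack([cv2.resize(a[180:360,140:340],(500,450)),cv2.resize(c[140:290,360:480],(300,450))]))
E
python3 p2.py
```

```text
round [(0.91, array([ 647.1, -257.2,    4.3]))]
round [(0.62, array([ 645.5, -255.2,    7. ]))]
[[-5.0, 5.4, -0.2, 0.5], [1.0, 4.8, 0.7, -0.3], [7.0, 4.2, -0.1, 0.3], [13.0, 3.6, 0.1, 0.4], [19.0, 3.0, 0.4, 1.1], [25.0, 2.7, -0.2, 1.1], [31.0, 2.4, -1.2, 1.8], [37.0, 2.4, -1.0, 1.6], [43.0, 2.4, -0.7, 1.1], [49.0, 2.1, -1.5, 2.4], [55.0, 2.1, -0.8, 1.9], [61.0, 2.1, -1.0, 2.0], [67.0, 2.1, -2.2, 1.7], [73.0, 1.8, -1.4, 1.5], [79.0, 1.8, -1.5, 2.1], [85.0, 1.8, -1.3, 2.0], [91.0, 1.8, 0.2, 1.5], [97.0, 1.8, -0.5, 2.7], [103.0, 1.8, -2.8, 3.5], [109.0, 1.8, -4.0, 3.6], [115.0, 1.8, -4.0, 3.7], [121.0, 1.8, -4.1, 4.1], [127.0, 1.8, -4.7, 3.7]]
[130.0, np.float64(1.800000000000004), np.float64(-4.823220228546827), np.float64(3.945798892582004)] 23.9083
[(0.65, array([ 571.2, -258.2,    0. ]))] [(0.76, array([ 644.5, -259.5,   10.1])), (0.18, array([ 518.8, -267.7,   74.7]))]
```

View pics/p2c.png

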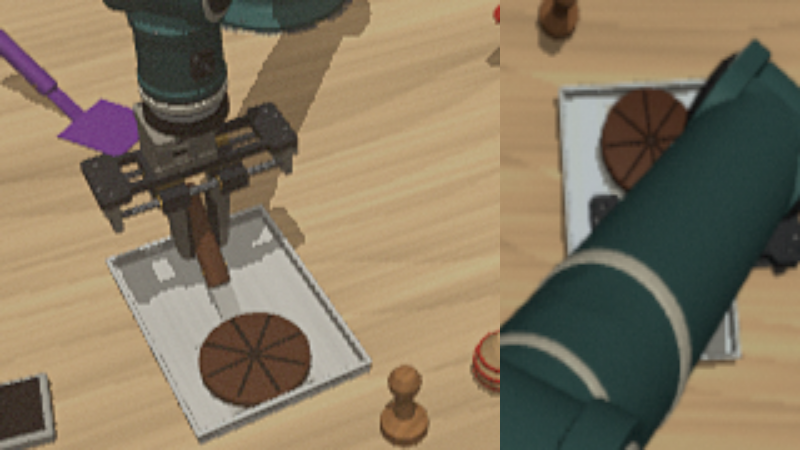

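The round sits against the far rim with the blade fully beneath it, only the shank showing at crop (222,305). The force was about 5 N. Level the blade and lift.

```bash
cat > p3.py <<'E'
from k import *
b=np.pi/2; s=1; yaw=.066; u=np.array([np.cos(yaw),np.sin(yaw),0]); D=np.deg2rad
disc=np.array([602,-260.3,0]); F=np.array([45.,0,0]); adv,z=np.load('adv.npy'); f0=np.load('touch.npy')[1:]
def go(adv,z,pt,feed): 
    p,rv=tcp(disc+u*(-52+adv)+[0,0,z],Rt(yaw,D(pt)),b,s,F); robot.servo_line(p,feed=feed,rotation=rv); print(adv,z,pt,np.round(robot.observe()['contact_force']-f0,1))
go(adv,z+1,1,25); go(adv-2,z+5,-2,25); go(adv-4,z+14,-3.,40); go(adv-6,z+70,-3.,100); robot.hold(.3)
o=robot.observe(); print(o['t'],o['contact_force']-f0,o['grip_width'])
snap('scene','p3.png'); print(find('turner','scene'),find('turner_grip','scene')[:2],find('round','scene')[:2])
snap('top'); print(find('round','top')[:2])
a=cv2.imread('pics/p3.png'); cv2.imwrite('pics/p3c.png',cv2.resize(a[150:350,140:360],(770,600),interpolation=cv2.INTER_CUBIC)); print(tcp(disc+u*(-52+adv-6),Rt(yaw),b,s,F)[0], turner(o['joints'],b,s)[0])
E
python3 p3.py
```

```text
130.0 2.8000000000000043 1 [-0.8 -0.   1.3]
128.0 6.800000000000004 -2 [-1.7 -0.5  2.6]
126.0 15.800000000000004 -3.0 [-0.1 -0.3 -1.3]
124.0 71.8 -3.0 [-0.8 -0.3 -1.6]
26.3083 [-0.5118045  -0.0505531  -0.74898887] 0.24511372004190513
[(0.83, array([209.7, 305. ,  -1.2])), (0.63, array([ 214.1, -289.8,    1.8])), (0.17, array([ 6.006e+02, -4.992e+02,  3.000e-01]))] [(0.98, array([ 505.4, -264.8,  125.6])), (0.87, array([ 116.3, -364.9,   61.5]))] [(0.94, array([ 637.8, -259.2,   72.8]))]
[(0.73, array([ 634.8, -255.2,   72.7]))]
[ 507.2068349  -266.56544897   42.        ] [[ 628.65858777 -258.46307605   68.78385994]]
```

View pics/p3c.png

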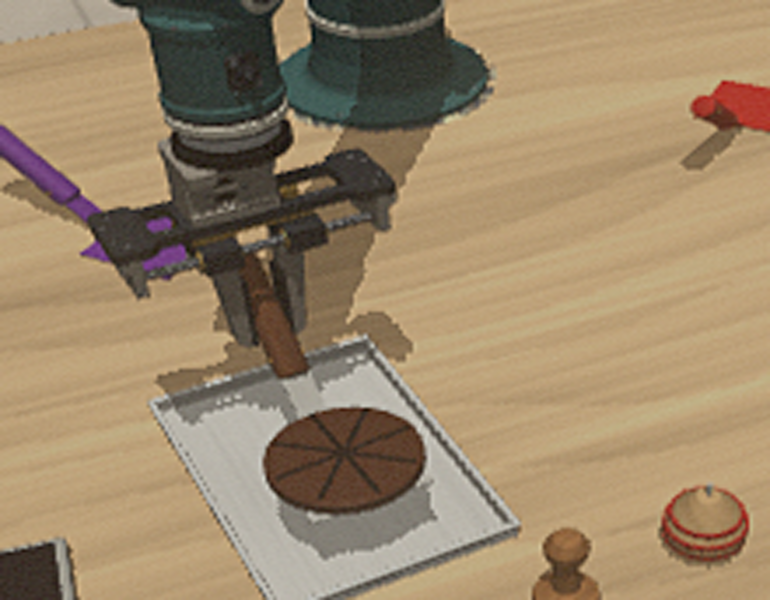

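The round lies level on the blade with its centre at crop (345,455), clear of the tray. Next I simulate the transport and flip for joint range and speed, then transport.

```bash
cat > plan.py <<'E'
from k import *
b=np.pi/2; s=1; D=np.deg2rad; az=D(-75); pan=np.array([595.5,271.5]); dv=np.array([np.cos(az),np.sin(az)])
PV=(57.,0,4.5)
PT=[-3,15,33,51,69,87,108]; HZ=[60,60.5,61.5,62,62,62,62]
def wp(pt,hz,back=53,PV=PV): return tcp(np.r_[pan-back*dv,hz],Rt(az,D(pt)),b,s,PV)
def line(q,P1,n=12):
    p0,r0=fk(q); p0=p0[0]; r0=r0[0]; dr=(r0.inv()*R.from_rotvec(P1[1])).as_rotvec(); Q=[q]
    for i in range(1,n+1):
        q,e=ik(p0+(P1[0]-p0)*i/n,(r0*R.from_rotvec(dr*i/n)).as_rotvec(),q,1e-3)
        if e>2e-3: print('ik err',i,e)
        Q.append(q)
    return np.array(Q)
E
cat > p4.py <<'E'
from plan import *
import sys
q=robot.observe()['joints']; P,_=fk(q); up=[P[0]+[0,0,75],fk(q)[1][0].as_rotvec()]
for P1 in [up,wp(-3,150),wp(-3,HZ[0])]:
    Q=line(q,P1); q=Q[-1]; print(np.round(q,2), np.round(np.abs(np.diff(Q,axis=0)).max(),2))
for a,h in zip(PT[1:],HZ[1:]):
    Q=line(q,wp(a,h),6); L=np.linalg.norm(fk(Q[-1])[0]-fk(q)[0]); T=L/200
    print(a,'len',round(L),'T',round(T,2),'peak frac',round((np.abs(np.diff(Q,axis=0)).max(0)*6/T*1.875/V).max(),2),np.round(Q[-1],2)); q=Q[-1]
    hz,rt=turner(Q,b,s,PV); print('  hinge z',np.round(hz[:,2],1))
if len(sys.argv)>1:
    robot.servo_line(up[0],feed=120); p,rv=wp(-3,150); robot.servo_line(p,feed=190,rotation=rv); robot.hold(.3)
    o=robot.observe(); print('t',o['t'],np.round(o['joints'],2)); snap('scene','p4.png'); a=find('round','scene')[:1]; snap('top','p4t.png'); c=find('round','top')[:1]
    tp,_=turner(o['joints'],b,s); print('round',a,c,'turner nominal',tp, [np.round((x[1]-tp[0])[:2]@dv,1) for x in a+c])
E
python3 p4.py
```

```text
[ 0.01  0.38  0.54  1.9  -0.28  0.89  2.33] 0.01
[-1.2   0.71  0.62  1.42 -0.38  1.16 -0.27] 0.26
[-1.17  0.8   0.58  1.47 -0.43  1.02 -0.24] 0.01
15 len 58 T 0.29 peak frac 0.59 [-0.97  0.64  0.45  1.59 -0.63  0.96  0.02]
  hinge z [60.  59.7 59.6 59.6 59.7 60.  60.5]
33 len 58 T 0.29 peak frac 0.67 [-0.71  0.57  0.32  1.67 -0.9   1.03  0.34]
  hinge z [60.5 60.  59.7 59.7 60.  60.6 61.5]
51 len 58 T 0.29 peak frac 0.7 [-0.47  0.59  0.23  1.71 -1.14  1.22  0.63]
  hinge z [61.5 60.6 60.1 59.9 60.2 60.9 62. ]
69 len 57 T 0.29 peak frac 1.02 [-0.19  0.69  0.08  1.7  -1.26  1.43  0.83]
  hinge z [62.  60.8 60.1 59.9 60.1 60.8 62. ]
87 len 57 T 0.29 peak frac 0.95 [ 0.1   0.88 -0.16  1.64 -1.26  1.58  0.93]
  hinge z [62.  60.8 60.  59.7 60.  60.8 62. ]
108 len 67 T 0.33 peak frac 0.6 [ 0.26  1.15 -0.32  1.52 -1.26  1.79  1.  ]
  hinge z [62.  60.4 59.4 59.1 59.5 60.4 62. ]
```

```bash
cat > p5.py <<'E'
import plan; from plan import *
for azd in(-60,-75,-85):
    plan.az=D(azd); plan.dv=np.array([np.cos(plan.az),np.sin(plan.az)])
    for j3 in(.3,0,-.3,-.6):
        sd=np.array([-.9-.7*(j3-.2),.7,j3,1.5,-.8*j3,1,-.4]); q,e=ik(*wp(-3,150),sd,.05); q,e=ik(*wp(-3,150),q,1e-4)
        Q=line(q,wp(-3,HZ[0])); q=Q[-1]; q0=q; fr=[]
        for a,h in zip(PT[1:],HZ[1:]):
            Q=line(q,wp(a,h),5); T=np.linalg.norm(fk(Q[-1])[0]-fk(q)[0])/200
            fr.append(round((np.abs(np.diff(Q,axis=0)).max(0)*5/T*1.875/V).max(),2)); q=Q[-1]
        print(azd,j3,np.round(q0,2),np.round(q,2),fr)
E
timeout 500 python3 p5.py
```

```text
-60 0.3 [-1.02  0.66  0.24  1.63 -0.13  0.89 -0.22] [ 0.33  1.31 -0.6   1.26 -0.95  1.81  0.72] [np.float64(0.72), np.float64(0.76), np.float64(0.66), np.float64(0.52), np.float64(0.5), np.float64(0.94)]
-60 0 [-0.84  0.65 -0.02  1.62  0.08  0.89 -0.39] [ 0.34  1.31 -0.61  1.26 -0.94  1.81  0.71] [np.float64(0.78), np.float64(0.82), np.float64(0.7), np.float64(0.5), np.float64(0.52), np.float64(0.58)]
-60 -0.3 [-0.65  0.68 -0.29  1.6   0.29  0.92 -0.54] [ 0.48  1.45 -0.94  1.25 -0.68  1.65  0.55] [np.float64(0.82), np.float64(0.86), np.float64(0.72), np.float64(0.48), np.float64(0.54), np.float64(0.59)]
-60 -0.6 [-0.49  0.73 -0.55  1.59  0.49  0.98 -0.68] [ 0.57  1.61 -1.22  1.24 -0.42  1.55  0.37] [np.float64(0.82), np.float64(0.85), np.float64(0.68), np.float64(0.53), np.float64(0.57), np.float64(0.58)]
-75 0.3 [-1.01  0.75  0.31  1.46 -0.19  0.99 -0.41] [ 0.26  1.15 -0.32  1.52 -1.26  1.79  1.  ] [np.float64(0.66), np.float64(0.74), np.float64(0.76), np.float64(0.61), np.float64(0.49), np.float64(0.57)]
-75 0 [-0.84  0.74  0.04  1.45  0.02  0.98 -0.56] [ 0.49  1.26 -0.67  1.5  -1.
[... 650 characters left out ...]
.float64(0.81), np.float64(0.89), np.float64(0.77), np.float64(0.98), np.float64(0.63)]
-85 0 [-0.83  0.8   0.08  1.33 -0.02  1.04 -0.67] [ 0.59  1.26 -0.74  1.66 -1.09  1.39  1.  ] [np.float64(0.68), np.float64(0.87), np.float64(0.94), np.float64(0.8), np.float64(0.55), np.float64(0.64)]
-85 -0.3 [-0.67  0.81 -0.18  1.32  0.2   1.06 -0.82] [ 0.77  1.47 -1.05  1.65 -0.77  1.15  0.8 ] [np.float64(0.73), np.float64(0.93), np.float64(0.97), np.float64(0.79), np.float64(0.65), np.float64(0.69)]
-85 -0.6 [-0.53  0.85 -0.44  1.3   0.41  1.11 -0.95] [ 0.86  1.68 -1.29  1.64 -0.46  1.02  0.57] [np.float64(0.75), np.float64(0.9), np.float64(0.91), np.float64(0.85), np.float64(0.76), np.float64(0.75)]
```

```bash
sed -i 's/D(-75)/D(-68)/' plan.py; cat > p6.py <<'E'
from plan import *
q=robot.observe()['joints']; P,r=fk(q); 
tgt=wp(-3,150); robot.servo_line(P[0]+[0,0,75],feed=120); robot.servo_line(tgt[0],feed=190,rotation=tgt[1])
o=robot.observe(); q=o['joints']; print('t',o['t'],np.round(q,2))
# null-space drift to j3 ~ 0 keeping the pose
sd=np.array([-.84,.7,.02,1.55,.05,.93,-.46]); qe,_=ik(*tgt,sd,.05); qe,e=ik(*tgt,qe,1e-4); n=max(2,int(np.ceil(np.abs(qe-q).max()/.12))); W=[]
for i in range(1,n+1):
    m,e=ik(*tgt,q+(qe-q)*i/n,1e-3); W.append(m)
dev=max(np.abs(fk((a+c)/2)[0]-tgt[0]).max() for a,c in zip([q]+W[:-1],W)); print('null',n,np.round(qe,2),'dev',dev)
if dev<4:
    for m in W: robot.goto_joints(m)
robot.hold(.2); o=robot.observe(); q=o['joints']; print('t',o['t'],np.round(q,2)); 
snap('scene','p6.png'); a=find('round','scene')[:1]; ms=mask('round','scene',np.r_[turner(q,b,s)[0][0][:2],160]); snap('top','p6t.png'); c=find('round','top')[:1]
tp,_=turner(q,b,s); nv=np.array([-dv[1],dv[0]]); print(a,c,'turner',tp,'along/lat',[np.round([(x[1]-tp[0])[:2]@dv,(x[1]-tp[0])[:2]@nv,(x[1]-tp[0])[2]],1) for x in a+c])
A,C=cv2.imread('pics/p6.png'),cv2.imread('pics/p6t.png'); u,v=proj('scene',tp)[0].astype(int); w,x=proj('top',tp)[0].astype(int)
cv2.imwrite('pics/p6c.png',np.hstack([cv2.resize(A[max(v-70,0):v+70,max(u-70,0):u+70],(400,400),interpolation=cv2.INTER_CUBIC),cv2.resize(C[max(x-60,0):x+60,max(w-60,0):w+60],(400,400),interpolation=cv2.INTER_CUBIC)]))
E
python3 p6.py
```

```text
t 31.5083 [-1.21  0.66  0.58  1.5  -0.33  1.11 -0.19]
null 5 [-0.85  0.6   0.02  1.47  0.04  1.09 -0.47] dev 0.45985976626400316
t 32.9583 [-0.85  0.6   0.03  1.47  0.04  1.09 -0.46]
[(0.86, array([559.3, 369.2, 145.8]))] [(0.6, array([556.9, 371.2, 144.4]))] turner [[554.37607241 373.18486611 142.48468707]] along/lat [array([5.5, 3.1, 3.3]), array([2.8, 1.6, 1.9])]
```

View pics/p6c.png

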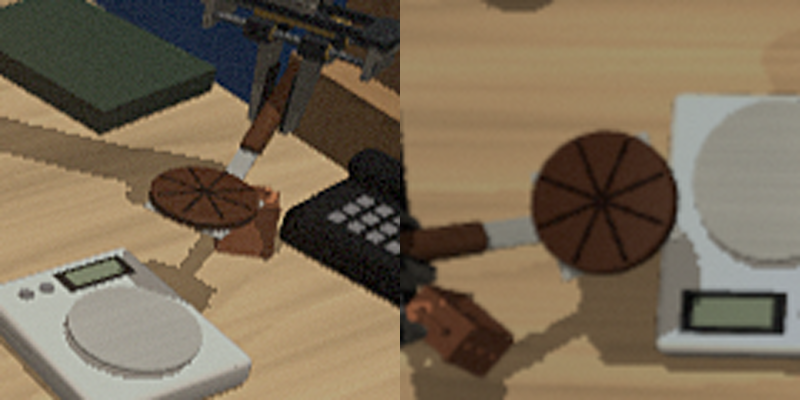

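The round is stable on the blade: centred at crop (205,198) in the scene view, about 4 mm forward of the blade centre. Lower it and flip.

```bash
sed -i 's/PV=(57.,0,4.5)/PV=(56.,2.,4.5)/' plan.py; cat > p7.py <<'E'
from plan import *
W=[wp(a,h) for a,h in zip(PT,HZ)]
q=robot.observe()['joints']; fr=[]
for i,w in enumerate(W):
    Q=line(q,w,6); T=np.linalg.norm(fk(Q[-1])[0]-fk(q)[0])/200
    if i: fr.append(round((np.abs(np.diff(Q,axis=0)).max(0)*6/T*1.875/V).max(),2))
    q=Q[-1]
print(fr,np.round(q,2)); assert max(fr)<.93
robot.servo_line(W[0][0],feed=110,rotation=W[0][1]); robot.hold(.15)
t=robot.observe()['t']; f0=robot.observe()['contact_force']; F=[]
for w in W[1:]:
    robot.servo_line(w[0],feed=200,rotation=w[1]); F.append(np.round(robot.observe()['contact_force']-f0,1))
robot.hold(.4); o=robot.observe(); print(t,o['t'],np.array(F).tolist(),np.round(o['joints'],2))
snap('scene','p7.png'); print(find('round','scene')[:2]); snap('top','p7t.png'); print(find('round','top')[:2])
A,C=cv2.imread('pics/p7.png'),cv2.imread('pics/p7t.png'); u,v=proj('scene',[595,270,60])[0].astype(int); w,x=proj('top',[595,270,60])[0].astype(int)
cv2.imwrite('pics/p7c.png',np.hstack([cv2.resize(A[max(v-75,0):v+75,u-75:u+75],(400,400),interpolation=cv2.INTER_CUBIC),cv2.resize(C[max(x-60,0):x+60,w-60:w+60],(400,400),interpolation=cv2.INTER_CUBIC)]))
E
python3 p7.py
```

```text
[np.float64(0.77), np.float64(0.83), np.float64(0.78), np.float64(0.59), np.float64(0.52), np.float64(0.59)] [ 0.41  1.27 -0.62  1.4  -0.99  1.68  0.8 ]
34.325 37.575 [[-0.3, 0.4, -1.6], [0.1, 0.4, -1.7], [0.3, 0.9, 0.0], [0.1, 0.6, 0.7], [0.5, 1.0, -0.4], [0.3, 0.9, -1.1]] [ 0.41  1.27 -0.63  1.4  -0.98  1.68  0.8 ]
[(0.5, array([600.9, 239. ,  73.1]))]
[(0.95, array([596.4, 236.1,  69.3]))]
```

View pics/p7c.png

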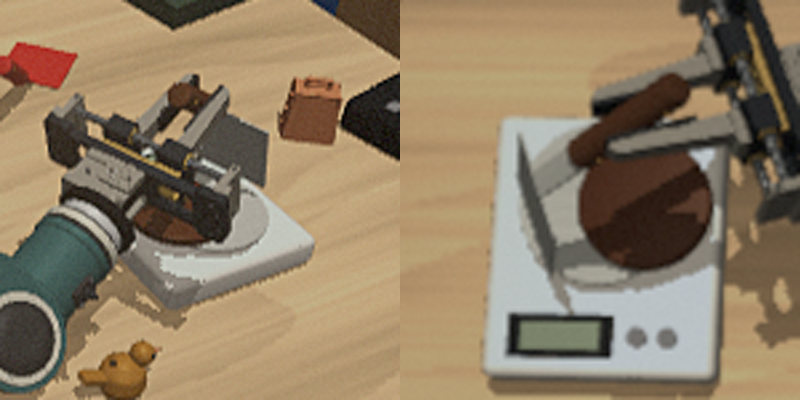

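The round landed flat with its plain face up, at crop (645,205). It is about 34 mm short of the pan centre towards −y and overhangs there. I raise the turner, measure cleanly, then nudge the round back with the blade.

```bash
cat > p8.py <<'E'
from plan import *
o=robot.observe(); P,r=fk(o['joints']); robot.servo_line(P[0]+[0,0,100],feed=200)
az2=D(-86); st=tcp([600,110,150],Rt(az2,D(95)),b,s,(45,0,0))
q=robot.observe()['joints']; Q=line(q,st); print(np.round(Q[-1],2),np.abs(np.diff(Q,axis=0)).max())
for y,z in((165,150),(165,58),(215,58)):
    Q2=line(Q[-1],tcp([598,y,z],Rt(az2,D(95)),b,s,(45,0,0)),5); Q=Q2; print(y,z,np.round(Q[-1],2))
robot.servo_line(st[0],feed=220,rotation=st[1])
print(robot.observe()['t'])
for c in('top','scene'):
    im=snap(c,f'p8{c}.png'); print(find('round',c)[:1])
    m=mask('round',c,[598,237,70]); p=flat(m,c,67); print(c,'disc',np.round(cv2.fitEllipse(p),1) if 0 else [np.round(x,1) for x in cv2.fitEllipse(p)])
im=cv2.imread('pics/p8top.png'); w,x=proj('top',[595,270,60])[0].astype(int); print(w,x)
cv2.imwrite('pics/p8c.png',cv2.resize(im[x-50:x+50,w-60:w+60],(720,600),interpolation=cv2.INTER_CUBIC))
E
python3 p8.py
```

```text
[ 0.73  0.93 -0.55  1.6  -1.02  1.62  0.77] 0.026896627015174646
165 150 [ 0.69  0.92 -0.58  1.65 -1.06  1.54  0.8 ]
165 58 [ 0.66  1.06 -0.54  1.63 -1.01  1.5   0.91]
215 58 [ 0.61  1.06 -0.57  1.67 -1.05  1.43  0.93]
39.4
[(0.55, array([598. , 234.9,  71.7]))]
top disc [array([591.6, 235.9]), array([101.1, 103.6]), np.float64(68.8)]
[(0.74, array([602. , 235.6,  75.5]))]
scene disc [array([602.3, 232.9]), array([103.3, 112.4]), np.float64(47.6)]
218 195
```

View pics/p8c.png

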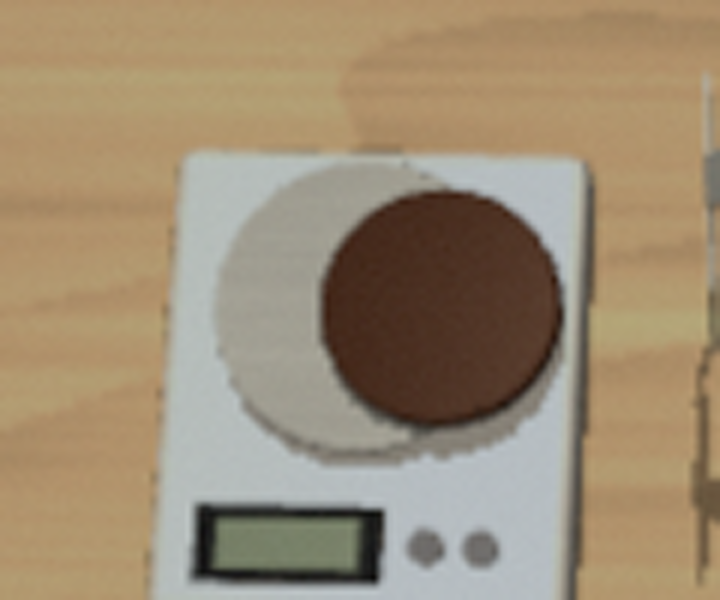

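The plain face is up. Disc centre is at crop (442,307), pan centre near (363,310), so it needs a nudge of about 35 mm in +y. Push with the flat underside of the upright blade.

```bash
cat > push.py <<'E'
from plan import *
az2=D(-92); dd=-np.array([np.cos(az2),np.sin(az2),0])
def at(y,z): return tcp([596.5+(y-200)*dd[0],y,z],Rt(az2,D(95)),b,s,(45,0,0))
def measure():
    im=snap('top'); m=mask('round','top',[596,255,70]); e=cv2.fitEllipse(cont(m).astype(np.float32)); disc=back('top',[e[0]],67.5)[0]
    hsv=cv2.cvtColor(im,cv2.COLOR_RGB2HSV).astype(int); c0=proj('top',[594,270,56])[0]
    g=cv2.GaussianBlur(cv2.cvtColor(im,cv2.COLOR_RGB2GRAY),(0,0),.8).astype(float); pts=[]
    # pan edge: bright body outside, greyer pan inside; strongest radial step near r=65 on the visible arc
    for a in np.linspace(0,2*np.pi,120,endpoint=False):
        rr=np.arange(57,74,.5); X=np.c_[593.5+rr*np.cos(a),270+rr*np.sin(a),np.full(len(rr),56.)]; uv=proj('top',X).astype(np.float32)
        v=cv2.remap(g.astype(np.float32),uv[:,:1],uv[:,1:],cv2.INTER_LINEAR)[:,0]; dr=np.gradient(v); i=np.argmax(dr)
        if dr[i]>1.0 and np.hypot(*(X[i,:2]-disc[:2]))>60: pts.append(X[i,:2])
    pts=np.array(pts); f=lambda c: np.hypot(pts[:,0]-c[0],pts[:,1]-c[1])-65
    s_=least_squares(f,[593.5,270],loss='soft_l1',f_scale=1.); return disc[:2],s_.x,len(pts),np.abs(f(s_.x)).mean()
if __name__=='__main__':
    print(measure())
    p,rv=at(150,150); robot.servo_line(p,feed=220,rotation=rv); robot.servo_line(at(150,62)[0],feed=150); robot.servo_line(at(176,62)[0],feed=100)
    f0=robot.observe()['contact_force']; robot.servo_line(at(210,62)[0],feed=35); print(robot.observe()['contact_force']-f0)
    robot.servo_line(at(200,62)[0],feed=100)
    print(measure(),find('round','top')[:1],robot.observe()['t'])
    snap('scene'); print(find('round','scene')[:1])
E
python3 push.py
```

```text
Traceback (most recent call last):
  File "push.py", line 16, in <module>
    print(measure())
          ~~~~~~~^^
  File "push.py", line 5, in measure
    im=snap('top'); m=mask('round','top',[596,255,70]); e=cv2.fitEllipse(cont(m).astype(np.float32)); disc=back('top',[e[0]],67.5)[0]
                                                                         ~~~~^^^
  File "m.py", line 12, in cont
    return max(c,key=cv2.contourArea)[:,0,:].astype(float)
           ~~~^^^^^^^^^^^^^^^^^^^^^^^
ValueError: max() iterable argument is empty
```

```bash
python3 - <<'E'
s=open('push.py').read()
s=s.replace("m=mask('round','top',[596,255,70]);","""m=np.zeros((480,640),np.uint8); u,v=proj('top',[594,258,60])[0].astype(int); w=im[v-38:v+38,u-38:u+38].astype(int)
    m[v-38:v+38,u-38:u+38]=(w.sum(2)<260)&(w[...,0]-w[...,2]>12); m=cv2.morphologyEx(m,cv2.MORPH_OPEN,np.ones((5,5),np.uint8));""")
s=s.replace("disc=back('top',[e[0]],67.5)[0]","disc=back('top',[e[0]],67.5)[0]; print('ax',np.round(np.array(e[1])*2.6/2,1),np.round(e[0],1))")
open('push.py','w').write(s)
E
python3 push.py
```

```text
ax [49.8 51. ] [231.  196.1]
(array([591.62937635, 234.6588721 ]), array([592.1285673 , 271.67277315]), 72, np.float64(1.8139874920332961))
[ 1.23806532 -0.18479014 -0.95794089]
ax [49.5 51.1] [221.9 195.8]
(array([591.99343393, 258.16777658]), array([591.30525304, 270.74304596]), 75, np.float64(2.84218791023275)) [(0.81, array([597.1, 262.4,  71. ]))] 42.8083
[(0.71, array([599.3, 260.2,  72.1]))]
```

```bash
cat > p9.py <<'E'
from push import *
robot.servo_line(at(221.5,62)[0],feed=35); robot.servo_line(at(205,62)[0],feed=100)
robot.servo_line(at(150,90)[0],feed=200); robot.servo_line(at(90,150)[0],feed=220)
print(measure(),robot.observe()['t'])
im=snap('top'); sc=snap('scene'); u,v=proj('top',[594,270,60])[0].astype(int); w,x=proj('scene',[594,270,60])[0].astype(int)
print(u,v)
cv2.imwrite('pics/p9c.png',np.hstack([cv2.resize(im[v-33:v+33,u-33:u+33,::-1],(400,400),interpolation=cv2.INTER_CUBIC),cv2.resize(sc[x-45:x+45,w-45:w+45,::-1],(400,400),interpolation=cv2.INTER_CUBIC)]))
E
python3 p9.py
```

```text
ax [49.1 51.5] [217.2 195.6]
(array([592.21310015, 270.39051975]), array([589.95267558, 268.52334351]), 58, np.float64(1.0473807159994613)) 45.0333
218 195
```

View pics/p9c.png

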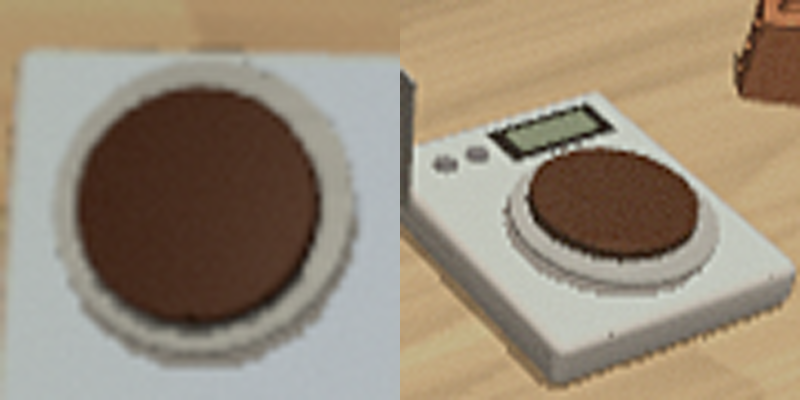

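The round is centred on the pan to within about 2–3 mm, plain face up with an even margin all round: disc centre at crop (199,205), pan at (205,208), parallax about 6 px. Now lay the turner down at its original spot.

```bash
cat > p10.py <<'E'
from plan import *
def Tp(rt): return (rt*R.from_matrix(dT(b,s))).as_rotvec()
q=robot.observe()['joints']; p0=fk(q)[0][0]; print(p0)
pA=np.array([530,10,260.]); end,rvE=tcp([581.5,3.3,0],Rt(.026),b,s)
S=[(pA,Tp(Rt(D(-92),D(45)))),(pA,Tp(Rt(D(-92),0))),(np.array([490,5,220.]),Tp(Rt(D(-45),0))),(end+[0,0,100],rvE)]
S=[(p,r) for p,r in S]; qq=q; bad=False
for P in S:
    Q=line(qq,P,10); qq=Q[-1]; print(np.round(qq,2),round(np.abs(np.diff(Q,axis=0)).max(),2))
import sys
if len(sys.argv)>1:
    for i,(p,r) in enumerate(S):
        d=np.linalg.norm(robot.observe()['tcp_pos']-p)
        if d<20: p=p+[0,-45,0] if i==1 else p; d=45
        robot.servo_line(p,feed=d/1.6,rotation=r)
    f0=robot.observe()['contact_force']; robot.servo_line(end+[0,0,6],feed=120)
    z=6.
    while z>-3:
        z-=.7; robot.servo_line(end+[0,0,z],feed=40)
        if (robot.observe()['contact_force']-f0)[2]>2.5: break
    print('touch',z,robot.observe()['t']); grip(.62); robot.servo_line(end+[0,0,130],feed=200); robot.hold(.3); print(robot.observe()['t'])
    im=snap('top','p10.png'); sc=snap('scene'); print(find('turner','scene')[:2],find('round','scene')[:1])
    cv2.imwrite('pics/p10c.png',np.hstack([cv2.resize(im[130:290,150:480,::-1],(400,300)),cv2.resize(sc[150:400,120:480,::-1],(400,300))]))
E
python3 p10.py
```

```text
[589.9219588   35.44164278 311.81020751]
[ 0.65  0.42 -0.38  1.83 -0.65  1.22  0.57] 0.05
[ 0.18  0.24 -0.31  1.83  0.08  1.08 -0.19] 0.09
[ 0.3   0.23 -0.43  1.96  0.11  0.98  0.6 ] 0.08
[ 0.41  0.31 -0.55  2.09  0.22  0.8   1.32] 0.07
```

```bash
python3 p10.py go
```

```text
[589.9219588   35.44164278 311.81020751]
[ 0.65  0.42 -0.38  1.83 -0.65  1.22  0.57] 0.05
[ 0.18  0.24 -0.31  1.83  0.08  1.08 -0.19] 0.09
[ 0.3   0.23 -0.43  1.96  0.11  0.98  0.6 ] 0.08
[ 0.41  0.31 -0.55  2.09  0.22  0.8   1.32] 0.07
touch -0.3000000000000007 55.3167
57.075
[(0.81, array([ 5.834e+02,  1.000e-01, -4.000e-01])), (0.6, array([ 215.6, -288. ,    4.3]))] [(0.89, array([599.8, 273.9,  72.1]))]
```

View pics/p10c.png

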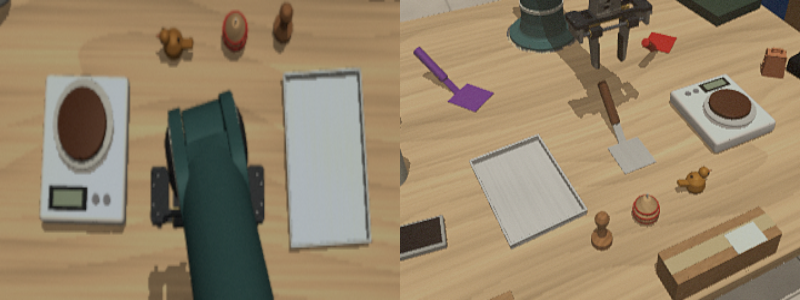

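The round lies centred on the pan, the tray is empty, the turner is flat on the table between them and the gripper is clear. Handing in.

```bash
python3 -c "
from cell import robot
print(robot.job_done())"
```

```text
the job is handed in; nothing more can be done
None
```

The job is handed in at about 57 s: the chocolate lies flat, scored face down and within about 3 mm of the pan centre by my image measurement; it landed about 35 mm off and overhanging after the turn, so I nudged it back with the blade, and the turner is back flat on the table, clear of scale and tray.

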